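Load a soil-core tube into the vee cradle and clamp it

TASK

Roll the capped brass soil-core tube up the loading deck and ease it over the lip into the vee, without gripping, lifting or dropping it, and let go so that it settles in the vee by itself. Then push it along the vee until its red end bears gently but firmly on the rubber stop, and swing the red handle of the toggle clamp right up and over centre, so that it locks and holds the tube down there. Leave the soil tins and the spatula where they are.

Things in the scene. Friction and masses are not known exactly. Their poses are not given: they have to be found in the camera images.
- cradle: Fixed sample-tube cradle: base plate (x -95 to 125, y -128 to 148 mm, 8 mm thick) with loading deck (-y), 90-degree vee faced with white nylon, blue clamp pedestal (y 70 to 140, 110 mm high) and end stop (+x). Origin on the bench under the middle of the vee; x runs along the vee to the stop (away from the robot), y across it to the clamp, z up. Only yaw varies.
- vee_axis (a point): Point 61 mm above the cradle's origin: where the middle of a tube's axis lies when it rests centred in the vee. The vee is 132 mm long (66 mm either way); its lips are 48 mm apart and 50 mm above the bench, the far (+y) lip 11 mm wide. Beyond the ends of the vee it is open down to the base plate.
- near_lip (a point): Middle of the vee's near lip (cradle y -24, z 50 mm), where the deck ends. A tube standing on this edge has its axis at z 75 mm; from there it runs down 14 mm into the vee if not held back.
- front_lip (a point): Lower edge of the steel loading deck, 132 mm long (cradle y -118, z 43 mm). The deck rises from here at 4 degrees to the near lip. A front lip 5 mm high and 3 mm thick keeps the tube parked with its axis at cradle y -105, z 69 mm; the slope keeps it from running into the vee by itself.
- tube: Brass soil-core tube, full, flush plug caps: 50 mm diameter, 150 mm long, 0.6 to 0.9 kg. Origin at its middle; its x axis runs along it to the red-capped end, which faces the stop; y and z turn as it rolls. Its middle starts 20 to 40 mm short (-x) of the cradle's. Thin wall: not to be gripped (above some 25 N). Sliding along the vee takes some 2 to 6 N.
- tube_front (a point): Centre of the tube's red-capped end face, on its axis, 75 mm from its middle.
- stop: Blue end bracket, 10 x 50 x 78 mm, origin at its foot (cradle x 108, z 8 mm). Its hand-set screw carries a black rubber-faced head, 42 mm in diameter, on the line of the tube's axis, facing -x. The setting is not tracked: the face stands 27 to 39 mm on the -x side of the origin and must be seen or felt for. The head is sprung, 1 mm per 5 N up to 6 mm; above 20 N harms the sample.
- clamp_handle (a joint): Toggle clamp handle, rad: 0 open (laid back to cradle +y, 3 degrees below level, arm up), 1.72 closed (just past upright, at its end stop). Turns about cradle x through handle_pivot; closing swings the arm from +y down over the tube. From 1.3 the pad presses on the tube; at 1.65 it snaps over centre and locks with some 12 N; let go before, it springs back. Takes up to 9 N at the grip.
- handle_grip (a point): Centre of the flat red grip at the end of the handle, 110 mm from handle_pivot: 60 mm long along the handle, 18 mm wide along cradle x (pinch it across this), 24 mm the other way. The bare rod below it is 12 mm thick.
- handle_pivot (a point): Pivot of the clamp handle, at cradle x 0, y 114, z 66 mm. (The arm has its own pivot at y 92, z 100 mm.)
- clamp_pad: Black rubber pad, 22 mm in diameter, on a sprung spindle (2.5 N per mm) under the end of the clamp arm. Origin on the arm's centre line, 92 mm from its pivot; the pad's face is 28 mm from it. Closed, it bears on the top of the tube at cradle x 0. Open, the arm stands up at cradle y 65 to 115 mm, its tip 210 mm above the bench.
- tin_a: Brass tin of soil, 66 mm in diameter, 38 mm high, with a wooden tag standing 25 mm above it; origin at the centre of its foot. Leave alone.
- tin_b: As tin_a.
- tin_c: As tin_a; it stands on the robot's side of the cradle.
- spatula: Steel spatula with a wooden handle lying on the bench. Leave alone.
Things that resemble listed ones, but are neither listed nor needed, are in the scene too. What is meant by the tube is not green, orange or purple, and is the smaller of those in its own colour.

How it is judged:
By the outcome, as a careful person would: the job done as asked, in the order asked, and still so for the second after the job is handed in, with the robot touching nothing.
It also fails if it takes over 72 s, if anything falls off the work surface, if the arm or the gripper's body presses on something with over 40 N, if the wrist force passes 120 N, or if a joint passes its speed limit or range.

ROBOT

A 6-joint arm with a two-finger parallel gripper is mounted at the origin on the work surface. World frame = base frame: x ahead of the robot, y to its left, z up, the work surface at z = 0. Lengths are in m, angles in rad, forces in N, time in s.
With the tool pointing down it reaches from about 0.275 to 0.875 m from the base axis. Payload 12.5 kg.
Tool frame: the origin (TCP) lies between the finger pads; the fingertips stand 11 mm ahead of it and the grasp point (between the pads) lies 8 mm behind it; z points along the fingers, y is the line along which they close (so a half turn about z gives the same grasp; the last joint's range is limited). The gripper opens to 85 mm and grips with 20 to 120 N. Pads are 22 mm wide; open, the fingers measure 114 mm over their backs; the gripper's body (76 mm by 85 mm) begins 54 mm behind the grasp point. The pads swing forward as they close: fully open they stand 13 mm farther back than shut.
Start: joints at [1.041, 0.351, 1.652, -0, 1.139, -0.085], TCP at [0.237, 0.496, 0.242] pointing down, gripper open.
Joint ranges: [-2.75, 2.75], [-0.79, 2.1], [0.01, 2.65], [-1.57, 4.71], [0.07, 3.14], [-2.87, 2.87]. Speed limits (rad/s): [2.22, 2.22, 2.79, 3.14, 3.14, 3.14].

INTERFACE

Orientations are given as a unit quaternion [x, y, z, w].
In Python, from workcell import * gives the robot as it stands.
- The arm moves only by the shell command python3 -m pendant 'ROWS' [FORCE]. ROWS is a JSON object whose one key "motion" holds a list of rows, each an object of numbers: "x", "y", "z": the shift along the tool's x, y, z in cm; "ax", "ay", "az": the turn, a rotation vector about the tool's x, y, z in degrees; "claw": the finger opening in cm, from 0 to 8.54. A call has 1 to 8 rows; each row shifts and turns the commanded pose from where the row before left it, along the tool's axes as they then stand; what a row does not reach is not made up. A row lasts 1/12 s, in which the tool goes at most 41.7 mm and 7.16 degrees, less where a joint would pass 70% of its speed; a pose out of reach is approached as far as the arm can. A call is refused whole if a number of a shift passes 4.17 or a number of a turn 7.16, either way. A call with a gripper value outside its range is refused whole. The fingers move at their own pace and stop on an object; FORCE is the grip in N (left out, the last holds). Time passes only in rows, so rows that do not move let the fingers close. It gives the time, the measured TCP pose, the force, the opening and the grip force at its end, in the units of the state.
- sense(): the state, without advancing time (a new reading comes with each control period).
- camera(name): name is "scene" or "top" or "wrist"; returns (picture, depth): 400x640x3 uint8, red, green, blue; 400x640 float32, m along the optical axis (not along the pixel's ray), 0 where there is no reading.
- get_calibration(name): a dict with "mtx" (3x3 intrinsics, pixels), "camera_from_world" (4x4, takes a point from world to camera coordinates). Camera axes: x right, y up, looking along -z (the intrinsics and any distortion apply to the point x, -y, -z); pixel columns grow to the right and rows downward; lengths in m; the calibration is good to about 2 mm. The wrist camera is an equidistant fisheye: a pixel r from the principal point sees the ray r / f radians off the axis. A picture is of the moment at which its call begins: read the wrist's pose just before it. get_calibration takes no time and is no camera call; for the wrist camera it gives the pose at the moment of the call.
- close_job(): hands the job in; it is judged then, once.
The state is a dict: "t": time; "joint_pos": joint angles; "qvel": joint speeds; "joint_efforts": joint torques, N m; "tool_pos": TCP position; "ee_rot": TCP orientation; "force": force on the tool from outside, world axes, zero at the start; "ft_torque": the same for the moment, N m; "finger_gap": opening from 0.0 (shut) to 1.0 (fully open); "grasp_force": force on a finger pad.
Only numpy, scipy, OpenCV 4.12 (cv2) and the standard library are available. Lean on these libraries where they do the work, as an engineer would, in place of code of your own. Each camera call takes 0.05 s, during which the arm holds its last target. There are 200 camera calls.

## Working session

There is one attempt and no reset: what is moved stays moved. The work goes in short steps, Python scripts to look and compute and a shell command to move; the robot and the scene stay as the last step left them, time stands still between calls to the robot, and variables do not carry over. Pictures are saved under pics/ and viewed, at most 10 in all, crops included, and the job is handed in when it is done.

```bash
mkdir -p pics; ls; python3 - <<'E'
from workcell import *
import cv2,numpy as np
for n in ("scene","top"):
    p,d=camera(n); cv2.imwrite(f"pics/{n}0.png",p[:,:,::-1]); np.save(f"pics/{n}0.npy",d)
    c=get_calibration(n); print(n,c)
s=sense(); print({k:np.round(v,3) for k,v in s.items()})
E
```

```text
pics
scene {'mtx': array([[369.12871771,   0.        , 320.83610544],
       [  0.        , 369.12871771, 196.40955321],
       [  0.        ,   0.        ,   1.        ]]), 'camera_from_world': array([[-0.76922415,  0.63884086, -0.01328761,  0.50631008],
       [-0.4853433 , -0.57062014,  0.66244588,  0.11110956],
       [ 0.41561531,  0.51601842,  0.74899192, -1.30070353],
       [ 0.        ,  0.        ,  0.        ,  1.        ]])}
top {'mtx': array([[472.40236116,   0.        , 320.05897483],
       [  0.        , 472.40236116, 198.9288802 ],
       [  0.        ,   0.        ,   1.        ]]), 'camera_from_world': array([[ 0.02327632, -0.99969873,  0.00778805, -0.15748479],
       [ 0.99771657,  0.02372281,  0.06323662, -0.58519162],
       [-0.06340233,  0.00629835,  0.99796817, -1.58852617],
       [ 0.        ,  0.        ,  0.        ,  1.        ]])}
{'t': np.float64(0.1), 'joint_pos': array([ 1.041,  0.351,  1.652, -0.   ,  1.139, -0.085]), 'qvel': array([ 0.001, -0.003,  0.   , -0.   , -0.   , -0.001]), 'joint_efforts': array([-0.0000e+00, -5.0684e+01, -2.9188e+01, -0.0000e+00,  3.0000e-03,
        0.0000e+00]), 'tool_pos': array([0.237, 0.496, 0.242]), 'ee_rot': array([ 0.221,  0.975, -0.   , -0.   ]), 'force': array([-0.899,  0.184, -0.43 ]), 'ft_torque': array([ 0.029, -0.05 ,  0.024]), 'grasp_force': np.float64(0.0), 'finger_gap': np.float64(1.004)}
```

View pics/scene0.png

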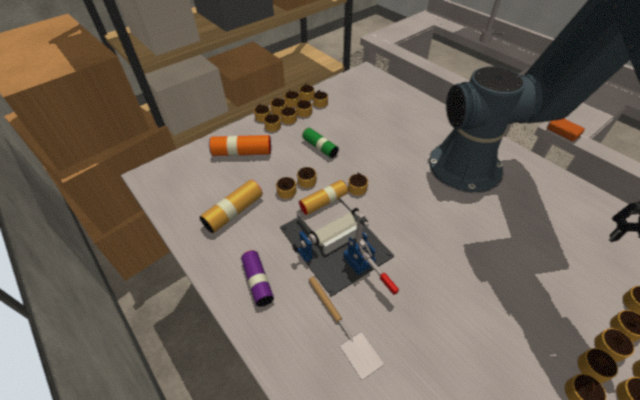

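View pics/top0.png

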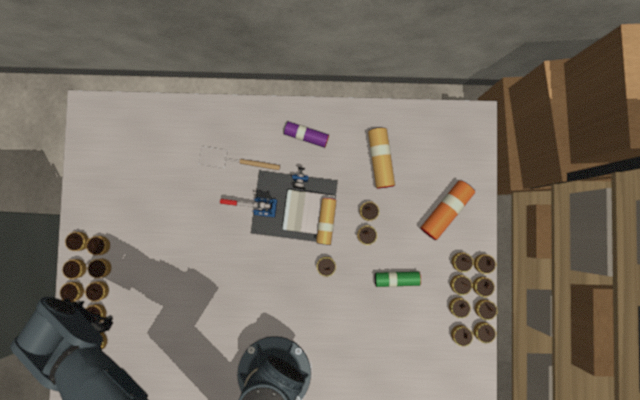

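The scene picture shows the cradle at about (338,240), with a small brass tube with a red end on its deck at (323,196) and the red handle at (388,283). The top picture shows the cradle at (294,206), the small brass tube at (326,221), the red grip at (229,202), the stop at (300,178) and tin_c at (326,267).

Possible mix-ups for the tube, in top pixels:
- large brass (381,157)
- orange (447,210)
- green (398,279)
- purple (306,134)
- small brass on the deck (326,221), which is my choice

Next I'll check it in a close crop and measure.

```bash
cat > h.py <<'E'
from workcell import *
import numpy as np, cv2
from scipy.spatial.transform import Rotation as R
def ray(c,uv):
    K=c["mtx"]; T=c["camera_from_world"]; uv=np.atleast_2d(uv).astype(float)
    d=np.c_[(uv[:,0]-K[0,2])/K[0,0],-(uv[:,1]-K[1,2])/K[1,1],-np.ones(len(uv))]
    return -T[:3,:3].T@T[:3,3], d@T[:3,:3]
def plane(c,uv,z):
    o,d=ray(c,uv); return o+d*((z-o[2])/d[:,2])[:,None]
def depthpts(c,uv,D):
    o,d=ray(c,uv); uv=np.atleast_2d(uv).astype(int); return o+d*D[uv[:,1],uv[:,0]][:,None]
def two(c1,p1,c2,p2):
    o1,d1=ray(c1,p1);o2,d2=ray(c2,p2);d1=d1[0];d2=d2[0]
    t=np.linalg.lstsq(np.c_[d1,-d2],o2-o1,rcond=None)[0]
    a=o1+t[0]*d1;b=o2+t[1]*d2; return (a+b)/2,np.linalg.norm(a-b)
def blobs(m,amin=20):
    n,l,s,c=cv2.connectedComponentsWithStats(m.astype(np.uint8)); return [(s[i],c[i],l==i) for i in range(1,n) if s[i][4]>=amin]
E
python3 - <<'E'
from h import *
for n,(x0,y0,x1,y1) in (("top",(210,150,360,285)),("scene",(255,150,415,310))):
    p=cv2.imread(f"pics/{n}0.png"); D=np.load(f"pics/{n}0.npy"); c=get_calibration(n)
    h=cv2.cvtColor(p,cv2.COLOR_BGR2HSV)
    H,S,V=[h[:,:,i].astype(int) for i in range(3)]
    box=np.zeros(H.shape,bool); box[y0:y1,x0:x1]=1
    for name,m in (("brass",(abs(H-20)<8)&(S>130)&(V>120)),("red",((H<5)|(H>172))&(S>150)&(V>70)),("blue",(abs(H-108)<12)&(S>120)),("base",(S<80)&(V<75)&(V>30))):
        for s,cc,mm in blobs(m&box,12):
            w=np.argwhere(mm)[:,::-1]; P=depthpts(c,w,D)
            r=cv2.minAreaRect(w.astype(np.float32))
            print(n,name,s,np.round(cc,1),"med",np.round(np.median(P,0),4),"zmax",round(np.percentile(P[:,2],95),4),np.round(cv2.boxPoints(r),1).tolist() if s[4]>60 else "")
a=cv2.imread("pics/top0.png")[150:285,210:360]; b=cv2.imread("pics/scene0.png")[170:305,265:415]
cv2.imwrite("pics/crop1.png",cv2.resize(np.hstack([a[:, :],b]),None,fx=2.6,fy=2.6,interpolation=cv2.INTER_CUBIC))
E
```

```text
top brass [320 199   9  23 126] [323.5 209.7] med [ 0.5501 -0.1543  0.0902] zmax 0.0975 [[319.0, 220.6999969482422], [322.29998779296875, 198.1999969482422], [328.1000061035156, 199.0], [324.8999938964844, 221.60000610351562]]
top brass [329 199   6  24  83] [331.8 210.6] med [ 0.5459 -0.1825  0.0918] zmax 0.0974 [[328.70001220703125, 221.89999389648438], [330.0, 198.89999389648438], [334.5, 199.10000610351562], [333.20001220703125, 222.1999969482422]]
top brass [317 231   7  12  63] [319.9 236.5] med [ 0.4638 -0.1458  0.0887] zmax 0.0962 [[316.6000061035156, 241.8000030517578], [318.0, 230.60000610351562], [323.5, 231.3000030517578], [322.1000061035156, 242.5]]
top brass [326 233   5  11  41] [328.4 237.9] med [ 0.4583 -0.1722  0.0912] zmax 0.0962 
top red [220 199  17   6  63] [227.9 201.6] med [0.5685 0.1584 0.0721] zmax 0.0781 [[219.8000030517578, 202.5], [220.3000030517578, 198.6999969482422], [236.1999969482422, 200.60000610351562], [235.6999969482422, 204.5]]
top blue [293 175  15   6  47] [300.  177.5] med [ 0.6527 -0.0763  0.086 ] zmax 0.0906 
top blue [255 197   7   4  16] 
[... 3522 characters left out ...]
125]]
scene base [ 281  217   92   79 2155] [324.5 259. ] med [ 0.6304 -0.0054  0.0079] zmax 0.0634 [[277.6000061035156, 229.60000610351562], [316.8999938964844, 197.6999969482422], [373.70001220703125, 267.79998779296875], [334.3999938964844, 299.6000061035156]]
scene base [351 238   8   6  21] [354.8 239.8] med [0.5658 0.0316 0.1013] zmax 0.1092 
scene base [363 247   6   6  19] [365.2 249.3] med [0.5472 0.0545 0.0666] zmax 0.0819 
scene base [369 247   4  11  12] [370.7 252.3] med [0.5454 0.0742 0.0721] zmax 0.0832 
scene base [353 254   5   5  17] [355.2 256. ] med [0.5823 0.0544 0.0666] zmax 0.0732 
scene base [255 296  19  11  31] [264.1 303.4] med [ 0.8349 -0.0164  0.0083] zmax 0.0338
```

View pics/crop1.png

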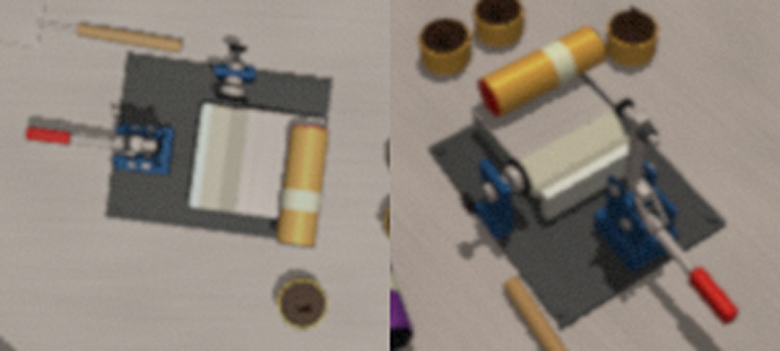

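The crop shows the small yellow brass tube with its red end towards the stop, parked on the deck. In top pixels it runs from about (328,198) to (322,243). The big brass one has black ends and lies off the cradle, so this is the right tube. Next is the cradle frame from the plate corners in two views.

```bash
python3 - <<'E'
from h import *
ct,cs=get_calibration("top"),get_calibration("scene")
top=lambda x,y:(210+x/2.6,150+y/2.6); sc=lambda x,y:(265+(x-390)/2.6,170+y/2.6)
W=[];L=[]
for c,uv,l in ((ct,top(127,53),(125,148)),(ct,top(331,78),(125,-128)),(ct,top(107,216),(-95,148)),
               (cs,sc(430,150),(125,-128)),(cs,sc(562,326),(125,148)),(cs,sc(724,222),(-95,148))):
    W.append(plane(c,uv,.008)[0,:2]); L.append(np.array(l)/1e3)
W=np.array(W);L=np.array(L)
A=(L-L.mean(0));B=(W-W.mean(0)); yaw=np.arctan2((A[:,0]*B[:,1]-A[:,1]*B[:,0]).sum(),(A*B).sum())
Rm=np.array([[np.cos(yaw),-np.sin(yaw)],[np.sin(yaw),np.cos(yaw)]]); t=W.mean(0)-Rm@L.mean(0)
print("yaw",np.degrees(yaw),"orig",t,"res mm",np.round((L@Rm.T+t-W)*1e3,1).tolist())
toC=lambda p:(np.atleast_2d(p)[:,:2]-t)@Rm
# heights from two views
for nm,a,b in (("grip",(227.9,201.6),(388.8,283.1)),("red tube cap top",top(308,126),sc(483,80)),("rear tube end",top(296,243),sc(600,45))):
    p,e=two(ct,a,cs,b); print(nm,np.round(p,4),"gap",round(e,4),"cradle mm",np.round(toC(p)*1e3,1))
# depth: tube crown points from both
for n,c in (("top",ct),("scene",cs)):
    p=cv2.imread(f"pics/{n}0.png");D=np.load(f"pics/{n}0.npy");vv,uu=np.mgrid[150:300,210:420]
    uv=np.c_[uu.ravel(),vv.ravel()];P=depthpts(c,uv,D);q=toC(P)*1e3;z=P[:,2]*1e3
    k=(abs(q[:,1]+105)<32)&(z>60)&(z<105)&(q[:,0]<75)&(q[:,0]>-140)
    # circle fit y,z
    y,zz=q[k,1],z[k];s=np.linalg.lstsq(np.c_[2*y,2*zz,np.ones(k.sum())],y*y+zz*zz,rcond=None)[0]
    print(n,"tube x",np.percentile(q[k,0],[1,99]),"axis y,z",s[:2],"r",np.sqrt(s[2]+s[0]**2+s[1]**2), "slope",np.polyfit(q[k,0],y,1)[0])
    k=(abs(q[:,0]-108)<12)&(abs(q[:,1])<30)&(z>70)&(z<110); print("stop",q[k].mean(0),z[k].max() if k.any() else 0)
    for lo,hi in ((-90,-30),):
        k=(q[:,1]>lo)&(q[:,1]<hi)&(abs(q[:,0])<60)&(z>30)&(z<62); print("deck z at -60",np.polyval(np.polyfit(q[k,1],z[k],1),-60))
E
```

```text
yaw -5.48835669293 orig [ 0.54689602 -0.06101582] res mm [[2.8, 5.5], [3.1, 1.1], [-0.8, 7.1], [-0.2, -9.9], [-0.7, -1.9], [-4.2, -2.0]]
grip [0.5695 0.1627 0.0575] gap 0.0022 cradle mm [[  1.1 224.8]]
red tube cap top [ 0.5875 -0.1715  0.0958] gap 0.0037 cradle mm [[  51.  -106.1]]
rear tube end [ 0.435  -0.1551  0.0607] gap 0.0122 cradle mm [[-102.4 -104.3]]
top tube x [-96.36150453  50.33509945] axis y,z [-107.49881655   75.42155134] r 21.177256420180512 slope -0.008223077471890819
stop [107.60299104  -4.49818433] 94.09349973863269
deck z at -60 48.39964586070518
scene tube x [-94.43594398  53.17967022] axis y,z [-99.82154119  73.10282588] r 20.694890976210495 slope -0.031992356406896724
stop [110.9107148    4.02650173] 88.69697019510781
deck z at -60 47.24213064943802
```

```bash
r='{"x":-1.88,"y":-3.5}'
python3 -m pendant '{"motion":[{"az":-6.7},{"az":-6.7},{"az":-6.7},{"x":-1.8,"y":-3.3},{"x":-1.8,"y":-3.3},{"x":-1.8,"y":-3.3},{"x":-1.8,"y":-3.3},{"x":-1.8,"y":-3.3}]}'
python3 -m pendant '{"motion":[{"x":-1.8,"y":-3.3},{"x":-1.8,"y":-3.3},{"x":-1.8,"y":-3.3},{"x":-1.8,"y":-3.3},{"x":-1.8,"y":-3.3},{"x":-1.8,"y":-3.3},{"x":-1.8,"y":-3.3},{"x":-1.8,"y":-3.3}]}'
python3 -m pendant '{"motion":[{"x":-1.8,"y":-3.3},{"x":-1.8,"y":-3.3},{"x":-1.8,"y":-3.3},{"x":-1.8,"y":-3.3},{"x":-1.8,"y":-3.3},{"x":-1.8,"y":-3.3},{}]}'
python3 - <<'E'
from h import *
s=sense();c=get_calibration("wrist");p,d=camera("wrist");cv2.imwrite("pics/w1.png",p[:,:,::-1])
import pickle;pickle.dump((s,c,d,p),open("pics/w1.pkl","wb"));print(c["mtx"],c["camera_from_world"])
E
```

```text
[[309.70691629   0.         317.69582742]
 [  0.         309.70691629 196.43012389]
 [  0.           0.           1.        ]] [[ 0.43038337  0.90264448 -0.00175908 -0.54843609]
 [-0.86349329  0.41114668 -0.29212623  0.03797165]
 [-0.26296289  0.12724523  0.95637815 -0.37927589]
 [ 0.          0.          0.          1.        ]]$.motion[0]: bad value
$.motion[0]: bad value
$.motion[0]: bad value
```

View pics/w1.png

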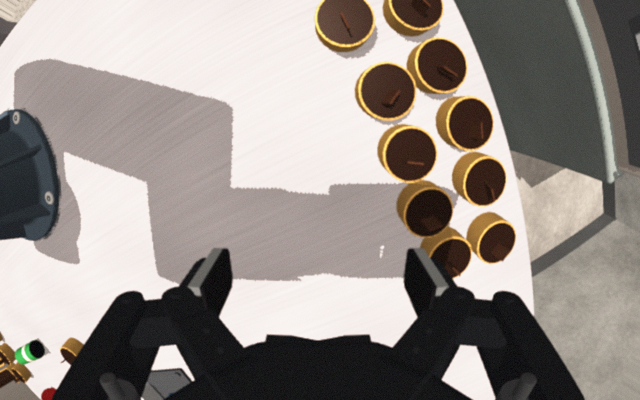

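The moves were refused, so the robot hasn't moved. The wrist view shows only spare tins and the fingers. I'll write the rows with all keys.

```bash

python3 -m pendant '{"motion":[{"x":0,"y":0,"z":0,"ax":0,"ay":0,"az":-6.7,"claw":8.5},{"x":0,"y":0,"z":0,"ax":0,"ay":0,"az":-6.7,"claw":8.5},{"x":0,"y":0,"z":0,"ax":0,"ay":0,"az":-6.7,"claw":8.5},{"x":-1.8,"y":-3.3,"z":0,"ax":0,"ay":0,"az":0,"claw":8.5},{"x":-1.8,"y":-3.3,"z":0,"ax":0,"ay":0,"az":0,"claw":8.5},{"x":-1.8,"y":-3.3,"z":0,"ax":0,"ay":0,"az":0,"claw":8.5},{"x":-1.8,"y":-3.3,"z":0,"ax":0,"ay":0,"az":0,"claw":8.5},{"x":-1.8,"y":-3.3,"z":0,"ax":0,"ay":0,"az":0,"claw":8.5}]}'
```

```text
t: 0.82
tool_pos: [0.3109, 0.3221, 0.2421]
ee_rot: [0.047, 0.999, -0.0, -0.0]
force: [-0.4, 0.4, 0.4]
finger_gap: 0.996
grasp_force: 0.0
```

```bash

python3 -m pendant '{"motion":[{"x":-1.9,"y":-3.6,"z":0,"ax":0,"ay":0,"az":0,"claw":8.5},{"x":-1.9,"y":-3.6,"z":0,"ax":0,"ay":0,"az":0,"claw":8.5},{"x":-1.9,"y":-3.6,"z":0,"ax":0,"ay":0,"az":0,"claw":8.5},{"x":-1.9,"y":-3.6,"z":0,"ax":0,"ay":0,"az":0,"claw":8.5},{"x":-1.9,"y":-3.6,"z":0,"ax":0,"ay":0,"az":0,"claw":8.5},{"x":-1.9,"y":-3.6,"z":0,"ax":0,"ay":0,"az":0,"claw":8.5},{"x":-1.9,"y":-3.6,"z":0,"ax":0,"ay":0,"az":0,"claw":8.5},{"x":-1.9,"y":-3.6,"z":0,"ax":0,"ay":0,"az":0,"claw":8.5}]}'
python3 -m pendant '{"motion":[{"x":-1.9,"y":-3.5,"z":0,"ax":0,"ay":0,"az":0,"claw":8.5},{"x":-1.9,"y":-3.5,"z":0,"ax":0,"ay":0,"az":0,"claw":8.5},{"x":-1.9,"y":-3.5,"z":0,"ax":0,"ay":0,"az":0,"claw":8.5},{"x":-1.9,"y":-3.5,"z":0,"ax":0,"ay":0,"az":0,"claw":8.5},{"x":-1.9,"y":-3.5,"z":0,"ax":0,"ay":0,"az":0,"claw":8.5},{"x":0,"y":0,"z":0,"ax":0,"ay":0,"az":0,"claw":8.5}]}'
python3 - <<'E'
from h import *
s=sense();c=get_calibration("wrist");p,d=camera("wrist");cv2.imwrite("pics/w2.png",p[:,:,::-1])
import pickle;pickle.dump((s,c,d,p),open("pics/w2.pkl","wb"));print(s["tool_pos"],s["ee_rot"],s["force"])
E
```

```text
t: 1.48
tool_pos: [0.4353, 0.0207, 0.2424]
ee_rot: [0.047, 0.999, 0.0, 0.0]
force: [0.3, 1.3, 0.2]
finger_gap: 0.998
grasp_force: 0.0
t: 1.98
tool_pos: [0.5148, -0.1656, 0.2419]
ee_rot: [0.049, 0.999, -0.001, 0.0]
force: [-0.2, 0.3, 1.2]
finger_gap: 0.992
grasp_force: 0.0
[ 0.51481242 -0.16563391  0.24187159] [ 4.87710296e-02  9.98809624e-01 -7.00411700e-04  4.79923482e-04] [-0.22879941  0.2538958   1.17816106]
```

View pics/w2.png

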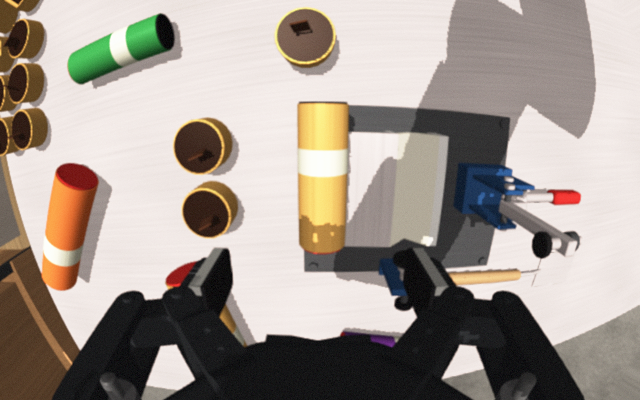

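The wrist view shows the brass tube along columns 298–348, rows 100–253, with its red end at (325,250). The deck and vee are to its right up to column 447, the grip is at (566,197) and the stop at about (395,280). I'll measure these from the depth.

```bash
cat >> h.py <<'E'
T0=np.array([.54690,-.06102]);YAW=np.radians(-5.49)
def toC(P,t=T0,y=YAW):
    P=np.atleast_2d(P);return np.c_[(P[:,:2]-t)@np.array([[np.cos(y),-np.sin(y)],[np.sin(y),np.cos(y)]]),P[:,2]]*1e3
def fish(c,D):
    K=c["mtx"];T=c["camera_from_world"];v,u=np.mgrid[0:D.shape[0],0:D.shape[1]]
    a=(u-K[0,2])/K[0,0];b=(v-K[1,2])/K[0,0];th=np.hypot(a,b)+1e-9;k=np.tan(np.minimum(th,1.4))/th
    X=np.stack([a*k,-b*k,-np.ones_like(a)],-1)*D[...,None]
    return (X-T[:3,3])@T[:3,:3]
E
python3 - <<'E'
from h import *;import pickle
s,c,D,p=pickle.load(open("pics/w2.pkl","rb"));P=fish(c,D)
h=cv2.cvtColor(p,cv2.COLOR_RGB2HSV).astype(int);H,S,V=h[...,0],h[...,1],h[...,2]
q=toC(P.reshape(-1,3)).reshape(P.shape)
m=np.zeros(H.shape,bool);m[95:256,290:356]=1
m&=(abs(q[...,1]+105)<35)&(q[...,2]>72)&(D>0)
a=q[m];print("tube n",len(a),"x",np.percentile(a[:,0],[.5,99.5]))
for lo,hi in ((-95,-60),(-60,-10),(-10,45)):
    k=(a[:,0]>lo)&(a[:,0]<hi);y,z=a[k,1],a[k,2]
    f=np.linalg.lstsq(np.c_[2*y,2*z,np.ones(k.sum())],y*y+z*z,rcond=None)[0]
    print(lo,hi,"mid y range",np.percentile(y,[1,99]).mean(),"fit y,z",f[:2],"r",np.sqrt(f[2]+f[0]**2+f[1]**2),"ztop",np.percentile(z,95))
# bright vee/deck edges: z profile vs y at bands of x
for x0 in (-45,0,40):
    k=(abs(q[...,0]-x0)<10)&(D>0)&(q[...,1]>-75)&(q[...,1]<60);y=q[k][:,1];z=q[k][:,2]
    print(x0,[(int(b),round(float(np.median(z[abs(y-b)<2])),1)) for b in range(-70,50,6) if (abs(y-b)<2).sum()>3])
# plate edges: -x edge (z~8 to 0) and grip
m=((H<5)|(H>172))&(S>150);m[:, :530]=0;print("grip",np.median(q[m],0),np.percentile(q[m],[2,98],axis=0).round(1).tolist())
# dark plate pixel lines
pl=(V<80)&(S<90)&(abs(q[...,2]-8)<6);
for yb in (-80,-50,-20,60,100,140):
    k=pl&(abs(q[...,1]-yb)<6)
    if k.sum()>5: print("plate x at y",yb,np.percentile(q[k][:,0],[1,99]).round(1))
for xb in (-85,80,115):
    k=pl&(abs(q[...,0]-xb)<5)
    if k.sum()>5: print("plate y at x",xb,np.percentile(q[k][:,1],[1,99]).round(1))
E
```

```text
tube n 7323 x [-99.12312055  48.55059381]
-95 -60 mid y range -103.71700324265375 fit y,z [-103.89480538   69.24148412] r 24.58809484554717 ztop 94.13949517410929
-60 -10 mid y range -104.39907309860953 fit y,z [-104.16265819   69.29243328] r 24.64497179630453 ztop 94.25692970763332
-10 45 mid y range -104.56386976726591 fit y,z [-104.49315466   69.27329987] r 24.64049869133671 ztop 94.22925215193861
-45 [(-70, 307.8), (-64, 46.8), (-58, 286.8), (-52, 47.9), (-46, 316.5), (-40, 295.1), (-34, 48.6), (-28, 49.4), (-22, 48.1), (-16, 41.7), (-10, 36.1), (-4, 29.8), (2, 27.1), (8, 33.2), (14, 39.3), (20, 44.7), (26, 49.4), (32, 49.3)]
0 [(-70, 46.1), (-64, 46.6), (-58, 47.0), (-52, 47.4), (-46, 48.0), (-40, 48.3), (-34, 48.7), (-28, 49.1), (-22, 47.5), (-16, 41.0), (-10, 35.5), (-4, 29.0), (2, 26.9), (8, 33.5), (14, 39.0), (20, 45.8), (26, 49.4), (32, 49.4)]
40 [(-70, 46.4), (-64, 46.9), (-58, 47.1), (-52, 47.4), (-46, 47.9), (-40, 48.3), (-34, 48.8), (-28, 49.2), (-22, 47.3), (-16, 41.3), (-10, 34.9), (-4, 29.2), (2, 27.9), (8, 33.7), (14, 39.8), (20, 45.2), (26, 49.4), (32, 49.5)]
grip [ -3.27706885 216.30282462  70.33857155] [[-9.1, 195.3, 58.9], [5.6, 246.2, 73.1]]
plate x at y -80 [ 86.1 121.5]
plate x at y -50 [ 85.3 121.5]
plate x at y -20 [ 87.1 119.8]
plate x at y 60 [-93.6 107.6]
plate x at y 100 [-93.9  55.3]
plate x at y 140 [-94.1 109.1]
plate y at x -85 [-70.  144.2]
plate y at x 80 [-71.   81.4]
plate y at x 115 [-109.5  130.3]
```

```bash

python3 -m pendant '{"motion":[{"x":0.3,"y":0.28,"z":2,"ax":0,"ay":0,"az":0,"claw":8.5},{"x":0,"y":0,"z":3,"ax":0,"ay":0,"az":0,"claw":8.5},{"x":0,"y":0,"z":3,"ax":0,"ay":0,"az":0,"claw":8.5},{"x":0,"y":0,"z":3,"ax":0,"ay":0,"az":0,"claw":8.5},{"x":0,"y":0,"z":2.5,"ax":0,"ay":0,"az":0,"claw":8.5},{"x":0,"y":0,"z":2,"ax":0,"ay":0,"az":0,"claw":8.5},{"x":0,"y":0,"z":1.5,"ax":0,"ay":0,"az":0,"claw":8.5},{"x":0,"y":0,"z":0.8,"ax":0,"ay":0,"az":0,"claw":8.5}]}'
python3 -m pendant '{"motion":[{"x":0,"y":0,"z":0,"ax":0,"ay":0,"az":0,"claw":5.8},{"x":0,"y":0,"z":0,"ax":0,"ay":0,"az":0,"claw":5.8},{"x":0,"y":0,"z":0,"ax":0,"ay":0,"az":0,"claw":5.8},{"x":0,"y":0,"z":0,"ax":0,"ay":0,"az":0,"claw":5.8},{"x":0,"y":0,"z":0,"ax":0,"ay":0,"az":0,"claw":5.8},{"x":0,"y":0,"z":0,"ax":0,"ay":0,"az":0,"claw":5.8}]}' 20
python3 - <<'E'
from h import *
s=sense();c=get_calibration("wrist");p,d=camera("wrist");cv2.imwrite("pics/w3.png",p[:,:,::-1])
print(toC(s["tool_pos"]),s["finger_gap"],s["force"],s["joint_pos"])
E
```

```text
t: 2.7
tool_pos: [0.5093, -0.156, 0.0625]
ee_rot: [0.047, 0.999, 0.001, -0.001]
force: [0.4, 1.4, 1.1]
finger_gap: 0.995
grasp_force: 0.0
t: 3.2
tool_pos: [0.5107, -0.1574, 0.0649]
ee_rot: [0.047, 0.999, -0.0, 0.0]
force: [0.5, 0.0, -0.3]
finger_gap: 0.677
grasp_force: 0.0
[[-26.78643321 -99.40307508  64.88437986]] 0.6774493627248221 [ 0.45756872  0.01080748 -0.25241706] [-3.86076398e-01  5.74346864e-01  1.82079427e+00 -6.33979061e-06
  7.45439852e-01 -1.86287023e+00]
```

View pics/w3.png

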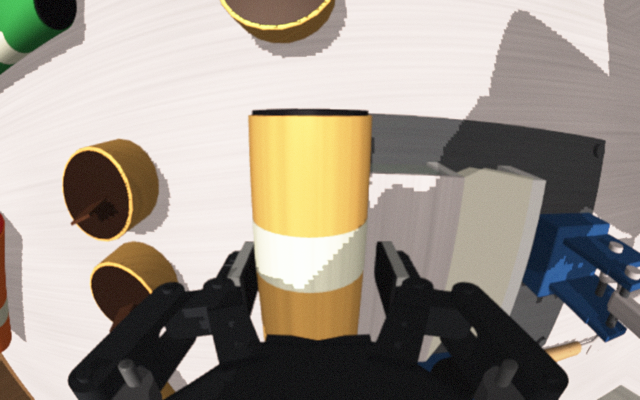

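The wrist view shows the tube between the fingers: left pad at column 250 next to the tube's edge, right pad at about 378 with a small gap. Now I'll roll it up the deck.

```bash

python3 -m pendant '{"motion":[{"x":0,"y":0.2,"z":0,"ax":0,"ay":0,"az":0,"claw":5.8},{"x":0,"y":0.3,"z":0,"ax":0,"ay":0,"az":0,"claw":5.8},{"x":0,"y":0.4,"z":0,"ax":0,"ay":0,"az":0,"claw":5.8},{"x":0,"y":0.4,"z":0,"ax":0,"ay":0,"az":0,"claw":5.8},{"x":0,"y":0.4,"z":0,"ax":0,"ay":0,"az":0,"claw":5.8},{"x":0,"y":0.4,"z":0,"ax":0,"ay":0,"az":0,"claw":5.8},{"x":0,"y":0.4,"z":0,"ax":0,"ay":0,"az":0,"claw":5.8},{"x":0,"y":0.4,"z":0,"ax":0,"ay":0,"az":0,"claw":5.8}]}'
cat > t.py <<'E'
from h import *
import sys
s=sense();c=get_calibration("wrist");p,D=camera("wrist");P=fish(c,D);h=cv2.cvtColor(p,cv2.COLOR_RGB2HSV).astype(int)
q=toC(P.reshape(-1,3));f=toC(s["tool_pos"])[0]
m=((D>0)&(abs(h[...,0]-20)<10)&(h[...,1]>110)).ravel()&(abs(q[:,1]-f[1])<45)&(q[:,2]>58)&(q[:,2]<105)
a=q[m]
print("tcp",f.round(1),"gap",s["finger_gap"],"F",s["force"].round(1),"tube x",np.percentile(a[:,0],[.5,99.5]).round(1))
ys=[]
lo,hi=np.percentile(a[:,0],[3,97])
for i in range(2):
    k=(a[:,0]>=lo+(hi-lo)*i/2)&(a[:,0]<=lo+(hi-lo)*(i+1)/2);y,z=a[k,1],a[k,2]
    g=np.linalg.lstsq(np.c_[2*y,2*z,np.ones(k.sum())],y*y+z*z,rcond=None)[0];print(" x",a[k,0].mean().round(1),"axis y,z",g[:2].round(1),"r",np.sqrt(g[2]+g[0]**2+g[1]**2).round(1))
if len(sys.argv)>1:cv2.imwrite(sys.argv[1],p[:,:,::-1])
E
python3 t.py
```

```text
t: 3.92
tool_pos: [0.5132, -0.128, 0.0643]
ee_rot: [0.047, 0.999, -0.0, -0.0]
force: [-0.1, -2.3, 0.6]
finger_gap: 0.678
grasp_force: 0.9
tcp [-27.1 -69.9  64.3] gap 0.678018498636631 F [-0.1 -2.3  0.6] tube x [-97.7  -3.6]
 x -76.8 axis y,z [-74.3  71.3] r 24.6
 x -20.5 axis y,z [-74.7  71. ] r 24.9
```

```bash

python3 -m pendant '{"motion":[{"x":0,"y":0.5,"z":0,"ax":0,"ay":0,"az":0,"claw":5.8},{"x":0,"y":0.5,"z":0,"ax":0,"ay":0,"az":0,"claw":5.7},{"x":0,"y":0.5,"z":0,"ax":0,"ay":0,"az":0,"claw":5.6},{"x":0,"y":0.5,"z":0,"ax":0,"ay":0,"az":0,"claw":5.5},{"x":0,"y":0.5,"z":0,"ax":0,"ay":0,"az":0,"claw":5.4},{"x":0,"y":0.5,"z":0,"ax":0,"ay":0,"az":0,"claw":5.4},{"x":0,"y":0.4,"z":0,"ax":0,"ay":0,"az":0,"claw":5.4},{"x":0,"y":0.3,"z":0,"ax":0,"ay":0,"az":0,"claw":5.4}]}'
python3 t.py
```

```text
t: 4.63
tool_pos: [0.5167, -0.091, 0.0642]
ee_rot: [0.047, 0.999, 0.0, -0.0]
force: [0.7, -3.0, 1.3]
finger_gap: 0.636
grasp_force: 1.2
tcp [-27.2 -32.7  64.2] gap 0.6359930238238723 F [ 0.7 -3.   1.3] tube x [-97.4  -6.8]
 x -76.5 axis y,z [-35.2  74.1] r 24.5
 x -21.7 axis y,z [-35.6  73.8] r 24.8
```

```bash

python3 -m pendant '{"motion":[{"x":0,"y":0.25,"z":0,"ax":0,"ay":0,"az":0,"claw":5.3},{"x":0,"y":0.2,"z":0,"ax":0,"ay":0,"az":0,"claw":5.3},{"x":0,"y":0.2,"z":0,"ax":0,"ay":0,"az":0,"claw":5.3},{"x":0,"y":0.2,"z":0,"ax":0,"ay":0,"az":0,"claw":5.3},{"x":0,"y":0.2,"z":0,"ax":0,"ay":0,"az":0,"claw":5.3},{"x":0,"y":0.15,"z":0,"ax":0,"ay":0,"az":0,"claw":5.3},{"x":0,"y":0.15,"z":0,"ax":0,"ay":0,"az":0,"claw":5.3},{"x":0,"y":0.15,"z":0,"ax":0,"ay":0,"az":0,"claw":5.3}]}'
python3 t.py
```

```text
t: 5.35
tool_pos: [0.5179, -0.0763, 0.0641]
ee_rot: [0.047, 0.999, 0.0, -0.0]
force: [-0.5, -0.8, 0.6]
finger_gap: 0.621
grasp_force: 0.0
tcp [-27.4 -18.   64.1] gap 0.6212085794752625 F [-0.5 -0.8  0.6] tube x [-97.4  -7.2]
 x -76.3 axis y,z [-17.2  74. ] r 24.5
 x -21.9 axis y,z [-17.5  73.8] r 24.8
```

```bash

python3 -m pendant '{"motion":[{"x":0,"y":0.15,"z":0,"ax":0,"ay":0,"az":0,"claw":5.3},{"x":0,"y":0.12,"z":0,"ax":0,"ay":0,"az":0,"claw":5.3},{"x":0,"y":0.12,"z":0,"ax":0,"ay":0,"az":0,"claw":5.3},{"x":0,"y":0.12,"z":0.03,"ax":0,"ay":0,"az":0,"claw":5.3},{"x":0,"y":0.12,"z":0.03,"ax":0,"ay":0,"az":0,"claw":5.3},{"x":0,"y":0.12,"z":0.03,"ax":0,"ay":0,"az":0,"claw":5.3},{"x":0,"y":0.1,"z":0.03,"ax":0,"ay":0,"az":0,"claw":5.3},{"x":0,"y":0.1,"z":0.03,"ax":0,"ay":0,"az":0,"claw":5.3}]}'
python3 t.py
python3 -m pendant '{"motion":[{"x":0,"y":0.1,"z":0,"ax":0,"ay":0,"az":0,"claw":5.3},{"x":0,"y":0.1,"z":0,"ax":0,"ay":0,"az":0,"claw":5.3},{"x":0,"y":0.1,"z":0,"ax":0,"ay":0,"az":0,"claw":5.3},{"x":0,"y":0.1,"z":0,"ax":0,"ay":0,"az":0,"claw":5.3},{"x":0,"y":0.1,"z":0,"ax":0,"ay":0,"az":0,"claw":5.3},{"x":0,"y":0.1,"z":0,"ax":0,"ay":0,"az":0,"claw":5.3}]}'
python3 t.py
```

```text
t: 6.07
tool_pos: [0.5189, -0.067, 0.0627]
ee_rot: [0.047, 0.999, 0.0, -0.0]
force: [0.5, 1.2, -0.7]
finger_gap: 0.622
grasp_force: 1.0
tcp [-27.3  -8.7  62.7] gap 0.6224511886223577 F [ 0.5  1.2 -0.7] tube x [-97.2  -4.2]
 x -76.1 axis y,z [-7.6 69.3] r 24.6
 x -20.1 axis y,z [-8.  69.1] r 24.8
t: 6.62
tool_pos: [0.5195, -0.0611, 0.0628]
ee_rot: [0.047, 0.999, 0.0, -0.0]
force: [0.3, 1.2, -1.1]
finger_gap: 0.623
grasp_force: 1.2
tcp [-27.3  -2.7  62.8] gap 0.6234221017564109 F [ 0.3  1.2 -1.1] tube x [-97.2   1.1]
 x -75.8 axis y,z [-1.7 63.6] r 24.5
 x -17.7 axis y,z [-2.  63.5] r 24.7
```

```bash

python3 -m pendant '{"motion":[{"x":0,"y":0.08,"z":0,"ax":0,"ay":0,"az":0,"claw":5.3},{"x":0,"y":0.08,"z":0,"ax":0,"ay":0,"az":0,"claw":5.3},{"x":0,"y":0.07,"z":0,"ax":0,"ay":0,"az":0,"claw":5.3},{"x":0,"y":0.06,"z":0,"ax":0,"ay":0,"az":0,"claw":5.3},{"x":0,"y":0,"z":0,"ax":0,"ay":0,"az":0,"claw":5.3},{"x":0,"y":0,"z":0,"ax":0,"ay":0,"az":0,"claw":5.5}]}'
python3 t.py
python3 -m pendant '{"motion":[{"x":0,"y":0,"z":0,"ax":0,"ay":0,"az":0,"claw":5.8},{"x":0,"y":0,"z":0,"ax":0,"ay":0,"az":0,"claw":6.2},{"x":0,"y":0,"z":0,"ax":0,"ay":0,"az":0,"claw":7},{"x":0,"y":0,"z":0,"ax":0,"ay":0,"az":0,"claw":7.4},{"x":0,"y":0,"z":0,"ax":0,"ay":0,"az":0,"claw":7.4},{"x":0,"y":0,"z":0,"ax":0,"ay":0,"az":0,"claw":7.4}]}'
python3 t.py
```

```text
t: 7.17
tool_pos: [0.52, -0.0585, 0.0629]
ee_rot: [0.047, 0.999, -0.0, 0.0]
force: [-0.4, -0.1, 0.0]
finger_gap: 0.642
grasp_force: 0.0
tcp [-27.1  -0.1  62.9] gap 0.6419157265121 F [-0.4 -0.1  0. ] tube x [-97.3   3.3]
 x -75.7 axis y,z [ 0.8 61.3] r 24.5
 x -16.6 axis y,z [ 0.4 61. ] r 24.8
t: 7.72
tool_pos: [0.5198, -0.0583, 0.0628]
ee_rot: [0.047, 0.999, -0.0, -0.0]
force: [-0.3, -0.3, 0.5]
finger_gap: 0.866
grasp_force: 0.0
tcp [-27.2   0.1  62.8] gap 0.8664558497148521 F [-0.3 -0.3  0.5] tube x [-97.1   3.2]
 x -75.7 axis y,z [ 0.8 61.2] r 24.6
 x -16.7 axis y,z [ 0.1 61.8] r 24.2
```

The tube has settled in the vee with its axis at y≈0.4, z≈61 mm. Next I'll back out upwards, go behind its rear end and push.

```bash

python3 -m pendant '{"motion":[{"x":0,"y":0.04,"z":-1,"ax":0,"ay":0,"az":0,"claw":7.4},{"x":0,"y":0,"z":-2,"ax":0,"ay":0,"az":0,"claw":7.4},{"x":0,"y":0,"z":-3,"ax":0,"ay":0,"az":0,"claw":7.4},{"x":0.4,"y":0,"z":-1,"ax":0,"ay":0,"az":0,"claw":7.4},{"x":3,"y":0,"z":0,"ax":0,"ay":0,"az":0,"claw":0},{"x":3,"y":0,"z":0,"ax":0,"ay":0,"az":0,"claw":0},{"x":3,"y":0,"z":0,"ax":0,"ay":0,"az":0,"claw":0},{"x":0.4,"y":0,"z":0,"ax":0,"ay":0,"az":0,"claw":0}]}'
python3 -m pendant '{"motion":[{"x":0,"y":0,"z":0,"ax":0,"ay":0,"az":0,"claw":0},{"x":0,"y":0,"z":1.5,"ax":0,"ay":0,"az":0,"claw":0},{"x":0,"y":0,"z":2.5,"ax":0,"ay":0,"az":0,"claw":0},{"x":0,"y":0,"z":2,"ax":0,"ay":0,"az":0,"claw":0},{"x":0,"y":0,"z":1,"ax":0,"ay":0,"az":0,"claw":0},{"x":0,"y":0,"z":0.3,"ax":0,"ay":0,"az":0,"claw":0},{"x":0,"y":0,"z":0,"ax":0,"ay":0,"az":0,"claw":0},{"x":0,"y":0,"z":0,"ax":0,"ay":0,"az":0,"claw":0}]}'
python3 - <<'E'
from h import *
s=sense();print(toC(s["tool_pos"]),s["force"],s["ft_torque"],s["finger_gap"])
for n in ("top","scene"):
    p,d=camera(n); cv2.imwrite(f"pics/{n}1.png",p[:,:,::-1])
a=cv2.imread("pics/top1.png")[150:285,210:360]; b=cv2.imread("pics/scene1.png")[170:305,265:415]
cv2.imwrite("pics/crop2.png",cv2.resize(np.hstack([a,b]),None,fx=2.6,fy=2.6,interpolation=cv2.INTER_CUBIC))
E
```

```text
t: 8.43
tool_pos: [0.4178, -0.0479, 0.1327]
ee_rot: [0.047, 0.999, 0.0, -0.002]
force: [0.2, 0.0, -0.6]
finger_gap: 0.303
grasp_force: 0.0
t: 9.1
tool_pos: [0.4231, -0.0489, 0.0603]
ee_rot: [0.047, 0.999, -0.0, 0.0]
force: [0.3, 0.2, 0.3]
finger_gap: -0.001
grasp_force: 0.0
[[-124.34461926    0.22950308   60.29929016]] [0.30518026 0.21573875 0.32929812] [ 0.01267803 -0.02188836  0.01266674] -0.001114906506755842
```

View pics/crop2.png

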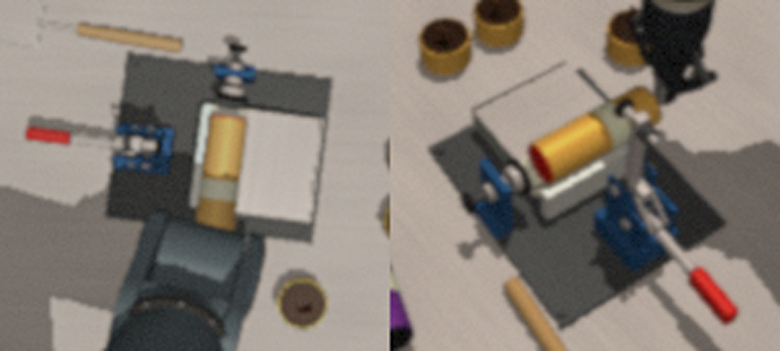

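The crop shows the tube in the vee, red end at scene pixel (323,230), short of the stop head at about (314,238). The gripper is behind its rear end. Now I'll push.

```bash

python3 -m pendant '{"motion":[{"x":-0.3,"y":0,"z":0,"ax":0,"ay":0,"az":0,"claw":0},{"x":-0.3,"y":0,"z":0,"ax":0,"ay":0,"az":0,"claw":0},{"x":-0.3,"y":0,"z":0,"ax":0,"ay":0,"az":0,"claw":0},{"x":-0.3,"y":0,"z":0,"ax":0,"ay":0,"az":0,"claw":0},{"x":-0.3,"y":0,"z":0,"ax":0,"ay":0,"az":0,"claw":0},{"x":-0.3,"y":0,"z":0,"ax":0,"ay":0,"az":0,"claw":0},{"x":-0.3,"y":0,"z":0,"ax":0,"ay":0,"az":0,"claw":0},{"x":-0.3,"y":0,"z":0,"ax":0,"ay":0,"az":0,"claw":0}]}'
python3 -m pendant '{"motion":[{"x":-0.25,"y":0,"z":0,"ax":0,"ay":0,"az":0,"claw":0},{"x":-0.2,"y":0,"z":0,"ax":0,"ay":0,"az":0,"claw":0},{"x":-0.2,"y":0,"z":0,"ax":0,"ay":0,"az":0,"claw":0},{"x":-0.2,"y":0,"z":0,"ax":0,"ay":0,"az":0,"claw":0}]}'
python3 t.py
```

```text
t: 9.87
tool_pos: [0.4458, -0.051, 0.0596]
ee_rot: [0.047, 0.999, 0.0, -0.001]
force: [-4.8, 0.3, 1.3]
finger_gap: 0.003
grasp_force: 1.9
t: 10.2
tool_pos: [0.4547, -0.0518, 0.0597]
ee_rot: [0.047, 0.999, 0.0, -0.0]
force: [-2.5, 0.4, -1.4]
finger_gap: 0.002
grasp_force: 1.4
tcp [-92.6   0.4  59.7] gap 0.001717447117922528 F [-2.5  0.4 -1.4] tube x [-87.7 -67.6]
 x -81.0 axis y,z [ 0.4 71.2] r 20.5
 x -72.6 axis y,z [-0.3 85.6] r 1.5
```

```bash

for i in 1 ; do python3 -m pendant '{"motion":[{"x":-0.1,"y":0,"z":0,"ax":0,"ay":0,"az":0,"claw":0},{"x":-0.1,"y":0,"z":0,"ax":0,"ay":0,"az":0,"claw":0},{"x":-0.1,"y":0,"z":0,"ax":0,"ay":0,"az":0,"claw":0}]}'|egrep 'pos|force: \['; done
python3 -m pendant '{"motion":[{"x":-0.1,"y":0,"z":0,"ax":0,"ay":0,"az":0,"claw":0},{"x":-0.1,"y":0,"z":0,"ax":0,"ay":0,"az":0,"claw":0}]}'|egrep 'pos|force: \['
python3 -c "
from h import *
s=sense();print(toC(s['tool_pos']),s['force'])"
```

```text
tool_pos: [0.4576, -0.0521, 0.0598]
force: [-3.2, -1.0, 0.7]
tool_pos: [0.4597, -0.0523, 0.0598]
force: [-2.6, -0.6, -0.0]
[[-87.65699298   0.32274299  59.82384163]] [-2.59704654 -0.59647464 -0.01092476]
```

```bash

python3 -m pendant '{"motion":[{"x":-0.1,"y":0,"z":0,"ax":0,"ay":0,"az":0,"claw":0},{"x":-0.1,"y":0,"z":0,"ax":0,"ay":0,"az":0,"claw":0}]}'|egrep 'pos|force: \['
python3 -m pendant '{"motion":[{"x":-0.1,"y":0,"z":0,"ax":0,"ay":0,"az":0,"claw":0}]}'|egrep 'pos|force: \['
python3 -m pendant '{"motion":[{"x":-0.1,"y":0,"z":0,"ax":0,"ay":0,"az":0,"claw":0}]}'|egrep 'pos|force: \['
```

```text
tool_pos: [0.461, -0.0524, 0.0597]
force: [-9.1, -0.5, 4.1]
tool_pos: [0.4614, -0.0524, 0.0596]
force: [-12.0, -0.4, 4.9]
tool_pos: [0.4618, -0.0523, 0.0594]
force: [-15.2, 0.1, 5.4]
```

```bash

python3 -m pendant '{"motion":[{"x":0,"y":0,"z":0,"ax":0,"ay":0,"az":0,"claw":0},{"x":0,"y":0,"z":0,"ax":0,"ay":0,"az":0,"claw":0}]}'|egrep 'pos|force: \['
python3 -m pendant '{"motion":[{"x":0.1,"y":0,"z":0,"ax":0,"ay":0,"az":0,"claw":0},{"x":0.1,"y":0,"z":0,"ax":0,"ay":0,"az":0,"claw":0},{"x":0.1,"y":0,"z":0,"ax":0,"ay":0,"az":0,"claw":0}]}'|egrep 'pos|force: \['
python3 -c "
from h import *
s=sense();print(toC(s['tool_pos']),s['force'])"
```

```text
tool_pos: [0.4618, -0.0524, 0.0594]
force: [-11.9, -1.4, 3.7]
tool_pos: [0.461, -0.0524, 0.0599]
force: [-0.3, -0.5, -0.7]
[[-86.29736605   0.34892308  59.89811829]] [-0.27329938 -0.51007527 -0.7206846 ]
```

The tube bears on the stop. Now I'll go round the robot's side of the cradle to the handle.

```bash

python3 -m pendant '{"motion":[{"x":1,"y":0,"z":0,"ax":0,"ay":0,"az":0,"claw":0},{"x":1.5,"y":0,"z":-1,"ax":0,"ay":0,"az":0,"claw":0},{"x":1.5,"y":0,"z":-3,"ax":0,"ay":0,"az":0,"claw":0},{"x":0,"y":1,"z":-3,"ax":0,"ay":0,"az":0,"claw":0},{"x":0,"y":2.4,"z":-3,"ax":0,"ay":0,"az":0,"claw":0},{"x":0,"y":3,"z":0,"ax":0,"ay":0,"az":0,"claw":0},{"x":0,"y":3,"z":0,"ax":0,"ay":0,"az":0,"claw":0},{"x":0,"y":3,"z":0,"ax":0,"ay":0,"az":0,"claw":4.5}]}'
python3 -m pendant '{"motion":[{"x":0,"y":3,"z":0,"ax":0,"ay":0,"az":0,"claw":4.5},{"x":0,"y":3,"z":0,"ax":0,"ay":0,"az":0,"claw":4.5},{"x":0,"y":3,"z":0,"ax":0,"ay":0,"az":0,"claw":4.5},{"x":0,"y":1,"z":0,"ax":0,"ay":0,"az":7,"claw":4.5},{"x":0,"y":0,"z":0,"ax":0,"ay":0,"az":7,"claw":4.5},{"x":0,"y":0,"z":0,"ax":0,"ay":0,"az":7,"claw":4.5},{"x":0,"y":0,"z":0,"ax":0,"ay":0,"az":7,"claw":4.5},{"x":0,"y":0,"z":0,"ax":0,"ay":0,"az":7,"claw":4.5}]}'
python3 -m pendant '{"motion":[{"x":0,"y":0,"z":0,"ax":0,"ay":0,"az":7,"claw":4.5},{"x":0,"y":0,"z":0,"ax":0,"ay":0,"az":7,"claw":4.5},{"x":0,"y":0,"z":0,"ax":0,"ay":0,"az":7,"claw":4.5},{"x":0,"y":0,"z":0,"ax":0,"ay":0,"az":7,"claw":4.5},{"x":0,"y":0,"z":0,"ax":0,"ay":0,"az":7,"claw":4.5},{"x":0,"y":0,"z":0,"ax":0,"ay":0,"az":7,"claw":4.5},{"x":0,"y":0,"z":0,"ax":0,"ay":0,"az":7,"claw":4.5},{"x":0,"y":0,"z":0,"ax":0,"ay":0,"az":0,"claw":4.5}]}'
cat > g.py <<'E'
from h import *
import sys
s=sense();c=get_calibration("wrist");p,D=camera("wrist");P=fish(c,D);h=cv2.cvtColor(p,cv2.COLOR_RGB2HSV).astype(int)
q=toC(P.reshape(-1,3)).reshape(P.shape);m=((h[...,0]<5)|(h[...,0]>172))&(h[...,1]>150)&(D>0)
m&=(abs(q[...,0])<30)&(q[...,1]>60)&(q[...,1]<270)&(q[...,2]>30)
Rt=R.from_quat(s["ee_rot"]).as_matrix();print("tcp",toC(s["tool_pos"]).round(1),"F",s["force"].round(1),"gap",s["finger_gap"],"axes in cradle",(R.from_euler("z",-YAW).as_matrix()@Rt).round(3).tolist(),s["joint_pos"].round(2))
if m.any():
    a=q[m];print("grip n",len(a),"pct2/50/98",np.percentile(a,[2,50,98],axis=0).round(1).tolist(),"px",np.argwhere(m).mean(0)[::-1].round())
if len(sys.argv)>1:cv2.imwrite(sys.argv[1],p[:,:,::-1])
E
python3 g.py pics/w4.png
```

```text
t: 12.08
tool_pos: [0.4326, 0.0761, 0.1607]
ee_rot: [0.047, 0.999, 0.0, 0.002]
force: [0.3, -0.5, 0.5]
finger_gap: 0.128
grasp_force: 0.0
t: 12.75
tool_pos: [0.4417, 0.1745, 0.1599]
ee_rot: [0.348, 0.938, 0.0, 0.001]
force: [0.2, -0.4, -1.1]
finger_gap: 0.527
grasp_force: 0.0
t: 13.42
tool_pos: [0.4418, 0.1744, 0.16]
ee_rot: [0.705, 0.709, 0.001, 0.0]
force: [0.1, 0.3, 0.5]
finger_gap: 0.524
grasp_force: 0.0
tcp [[-127.2  224.2  160. ]] F [0.1 0.3 0.5] gap 0.5239984735773349 axes in cradle [[-0.101, 0.995, 0.001], [0.995, 0.101, 0.001], [0.0, 0.001, -1.0]] [0.28 0.33 1.92 0.   0.89 0.27]
grip n 1525 pct2/50/98 [[-9.4, 199.5, 55.4], [-5.4, 227.3, 69.6], [5.3, 253.1, 73.0]] px [465. 213.]
```

```bash

python3 -m pendant '{"motion":[{"x":0,"y":0,"z":0,"ax":0,"ay":0,"az":5.8,"claw":4.5},{"x":1.5,"y":3.2,"z":0.6,"ax":0,"ay":0,"az":0,"claw":4.5},{"x":1.5,"y":3.2,"z":0.7,"ax":0,"ay":0,"az":0,"claw":4.5},{"x":1.5,"y":3.2,"z":0.7,"ax":0,"ay":0,"az":0,"claw":4.5},{"x":1.6,"y":3.1,"z":0.7,"ax":0,"ay":0,"az":0,"claw":4.5},{"x":0,"y":0,"z":0,"ax":0,"ay":-6,"az":0,"claw":4.5},{"x":0,"y":0,"z":0,"ax":0,"ay":-7,"az":0,"claw":4.5},{"x":0,"y":0,"z":0,"ax":0,"ay":-7,"az":0,"claw":4.5}]}'
python3 -m pendant '{"motion":[{"x":0,"y":0,"z":0,"ax":0,"ay":-7,"az":0,"claw":4.5},{"x":0,"y":0,"z":0,"ax":0,"ay":-7,"az":0,"claw":4.5},{"x":0,"y":0,"z":0,"ax":0,"ay":-6,"az":0,"claw":4.5},{"x":0,"y":0,"z":0,"ax":0,"ay":0,"az":0,"claw":4.5},{"x":0,"y":0,"z":0,"ax":0,"ay":0,"az":0,"claw":4.5}]}'
python3 g.py pics/w5.png
```

```text
t: 14.13
tool_pos: [0.5747, 0.2233, 0.1334]
ee_rot: [0.726, 0.665, -0.13, 0.12]
force: [-0.7, -0.7, 0.1]
finger_gap: 0.53
grasp_force: 0.0
t: 14.55
tool_pos: [0.5735, 0.2243, 0.1316]
ee_rot: [0.693, 0.636, -0.252, 0.229]
force: [-0.0, 0.8, 0.2]
finger_gap: 0.528
grasp_force: 0.0
tcp [[ -0.9 286.5 131.6]] F [-0.   0.8  0.2] gap 0.52776012978781 axes in cradle [[-0.009, 1.0, 0.003], [0.768, 0.009, -0.641], [-0.641, -0.003, -0.768]] [ 0.51  0.81  1.32 -0.56  1.47  0.79]
grip n 1388 pct2/50/98 [[-8.3, 202.2, 51.4], [-0.1, 243.6, 69.3], [8.3, 255.1, 72.7]] px [319. 203.]
```

View pics/w5.png

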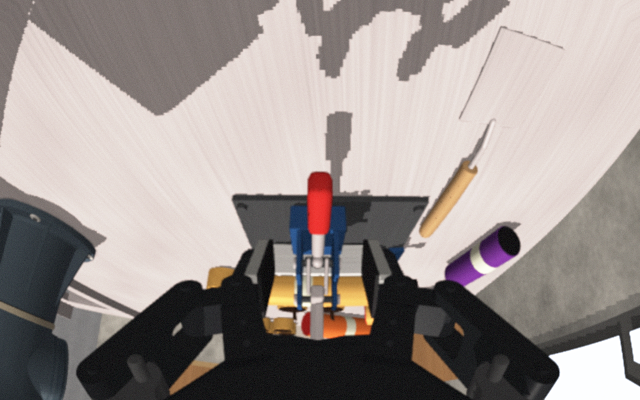

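The wrist view shows the red grip centred between the open fingers at (319,203), with the pedestal and tube behind it. I'll move in and pinch.

```bash

python3 -m pendant '{"motion":[{"x":-0.2,"y":0.1,"z":1.5,"ax":0,"ay":0,"az":0,"claw":4.5},{"x":0,"y":0,"z":2.5,"ax":0,"ay":0,"az":0,"claw":4.5},{"x":0,"y":0,"z":2.5,"ax":0,"ay":0,"az":0,"claw":4.5},{"x":0,"y":0,"z":2,"ax":0,"ay":0,"az":0,"claw":4.5},{"x":0,"y":0,"z":1,"ax":0,"ay":0,"az":0,"claw":4.5},{"x":0,"y":0,"z":0.4,"ax":0,"ay":0,"az":0,"claw":4.5},{"x":0,"y":0,"z":0,"ax":0,"ay":0,"az":0,"claw":4.5}]}' 25
python3 -m pendant '{"motion":[{"x":0,"y":0,"z":0,"ax":0,"ay":0,"az":0,"claw":1},{"x":0,"y":0,"z":0,"ax":0,"ay":0,"az":0,"claw":1},{"x":0,"y":0,"z":0,"ax":0,"ay":0,"az":0,"claw":1},{"x":0,"y":0,"z":0,"ax":0,"ay":0,"az":0,"claw":1},{"x":0,"y":0,"z":0,"ax":0,"ay":0,"az":0,"claw":1},{"x":0,"y":0,"z":0,"ax":0,"ay":0,"az":0,"claw":1}]}' 25
python3 g.py
```

```text
t: 15.18
tool_pos: [0.5691, 0.1581, 0.0587]
ee_rot: [0.694, 0.634, -0.252, 0.23]
force: [0.1, 0.5, 0.8]
finger_gap: 0.521
grasp_force: 0.0
t: 15.68
tool_pos: [0.5686, 0.1596, 0.0594]
ee_rot: [0.694, 0.634, -0.252, 0.231]
force: [-5.3, 1.9, 6.1]
finger_gap: 0.204
grasp_force: 27.3
tcp [[  0.5 221.7  59.4]] F [-5.3  1.9  6.1] gap 0.20447012910585352 axes in cradle [[-0.003, 1.0, 0.003], [0.766, 0.005, -0.642], [-0.642, 0.0, -0.766]] [ 0.43  0.86  1.45 -0.62  1.29  0.84]
grip n 3373 pct2/50/98 [[-8.4, 205.6, 50.5], [0.1, 251.8, 66.8], [8.5, 255.3, 72.3]] px [318. 256.]
```

```bash

python3 -m pendant '{"motion":[{"x":-0.59,"y":0,"z":-0.73,"ax":0,"ay":5,"az":0,"claw":1},{"x":-0.59,"y":0,"z":-0.73,"ax":0,"ay":5,"az":0,"claw":1},{"x":-0.59,"y":0,"z":-0.73,"ax":0,"ay":5,"az":0,"claw":1},{"x":-0.59,"y":0,"z":-0.73,"ax":0,"ay":5,"az":0,"claw":1},{"x":-0.59,"y":0,"z":-0.73,"ax":0,"ay":5,"az":0,"claw":1},{"x":-0.59,"y":0,"z":-0.73,"ax":0,"ay":5,"az":0,"claw":1},{"x":-0.59,"y":0,"z":-0.73,"ax":0,"ay":5,"az":0,"claw":1},{"x":-0.59,"y":0,"z":-0.73,"ax":0,"ay":5,"az":0,"claw":1}]}' 30
python3 g.py
```

```text
t: 16.4
tool_pos: [0.5665, 0.1388, 0.1296]
ee_rot: [0.738, 0.674, 0.002, -0.002]
force: [-5.0, -0.3, -8.1]
finger_gap: 0.207
grasp_force: 29.6
tcp [[  0.4 200.8 129.6]] F [-5.  -0.3 -8.1] gap 0.20702367031580207 axes in cradle [[-0.006, 1.0, 0.0], [1.0, 0.006, 0.005], [0.005, 0.0, -1.0]] [0.16 0.54 1.66 0.01 0.94 0.24]
grip n 3324 pct2/50/98 [[-8.3, 180.3, 129.0], [0.0, 218.7, 149.6], [8.3, 230.0, 156.9]] px [318. 256.]
```

```bash

python3 -m pendant '{"motion":[{"x":-0.59,"y":0,"z":-0.73,"ax":0,"ay":5,"az":0,"claw":1},{"x":-0.59,"y":0,"z":-0.73,"ax":0,"ay":5,"az":0,"claw":1},{"x":-0.59,"y":0,"z":-0.73,"ax":0,"ay":5,"az":0,"claw":1},{"x":-0.59,"y":0,"z":-0.73,"ax":0,"ay":5,"az":0,"claw":1},{"x":-0.59,"y":0,"z":-0.73,"ax":0,"ay":5,"az":0,"claw":1},{"x":-0.59,"y":0,"z":-0.73,"ax":0,"ay":5,"az":0,"claw":1},{"x":-0.59,"y":0,"z":-0.73,"ax":0,"ay":5,"az":0,"claw":1},{"x":0,"y":0,"z":0,"ax":0,"ay":0,"az":0,"claw":1}]}' 40
python3 g.py
```

```text
t: 17.12
tool_pos: [0.5609, 0.0851, 0.1672]
ee_rot: [0.704, 0.642, 0.224, -0.207]
force: [-9.7, 5.3, 3.8]
finger_gap: 0.204
grasp_force: 42.0
tcp [[ -0.  146.8 167.2]] F [-9.7  5.3  3.8] gap 0.20357793994311554 axes in cradle [[-0.002, 1.0, -0.006], [0.815, 0.005, 0.58], [0.58, -0.003, -0.815]] [-0.2   0.51  1.75  0.71  1.08 -0.51]
grip n 3310 pct2/50/98 [[-8.6, 129.9, 154.8], [-0.5, 146.0, 196.8], [7.9, 162.2, 201.1]] px [317. 255.]
```

```bash

python3 -m pendant '{"motion":[{"x":-0.59,"y":0,"z":-0.73,"ax":0,"ay":5,"az":0,"claw":1},{"x":-0.59,"y":0,"z":-0.73,"ax":0,"ay":5,"az":0,"claw":1},{"x":-0.59,"y":0,"z":-0.73,"ax":0,"ay":5,"az":0,"claw":1},{"x":-0.35,"y":0,"z":-0.44,"ax":0,"ay":3,"az":0,"claw":1},{"x":-0.24,"y":0,"z":-0.29,"ax":0,"ay":2,"az":0,"claw":1},{"x":0,"y":0,"z":0,"ax":0,"ay":0,"az":0,"claw":1}]}' 40
python3 g.py
```

```text
t: 17.67
tool_pos: [0.5572, 0.049, 0.1716]
ee_rot: [0.654, 0.598, 0.341, -0.314]
force: [-12.9, 1.7, -0.8]
finger_gap: 0.204
grasp_force: 45.4
tcp [[ -0.3 110.5 171.6]] F [-12.9   1.7  -0.8] gap 0.20361084330608906 axes in cradle [[-0.001, 1.0, -0.008], [0.57, 0.008, 0.821], [0.821, -0.004, -0.57]] [-0.37  0.62  1.75  0.95  1.32 -0.8 ]
grip n 3348 pct2/50/98 [[-8.9, 95.6, 155.9], [-0.6, 99.6, 201.8], [7.7, 115.5, 205.4]] px [317. 255.]
```

```bash

python3 -m pendant '{"motion":[{"x":-0.24,"y":0,"z":-0.29,"ax":0,"ay":2,"az":0,"claw":1},{"x":-0.24,"y":0,"z":-0.29,"ax":0,"ay":2,"az":0,"claw":1},{"x":0,"y":0,"z":0,"ax":0,"ay":0,"az":0,"claw":1},{"x":0,"y":0,"z":0,"ax":0,"ay":0,"az":0,"claw":1}]}' 40
python3 g.py
```

```text
t: 18.05
tool_pos: [0.5566, 0.0435, 0.1713]
ee_rot: [0.641, 0.587, 0.363, -0.335]
force: [-9.0, 11.5, -1.5]
finger_gap: 0.2
grasp_force: 44.5
tcp [[ -0.4 105.  171.3]] F [-9.  11.5 -1.5] gap 0.19974944678359155 axes in cradle [[-0.002, 1.0, -0.01], [0.513, 0.01, 0.859], [0.859, -0.003, -0.513]] [-0.39  0.65  1.74  0.98  1.38 -0.84]
grip n 3386 pct2/50/98 [[-8.9, 89.4, 154.6], [-0.7, 93.8, 200.5], [7.7, 108.8, 205.0]] px [317. 254.]
```

The handle is at its end stop. I'll release, back off and check.

```bash

python3 -m pendant '{"motion":[{"x":0,"y":0,"z":0,"ax":0,"ay":0,"az":0,"claw":2.5},{"x":0,"y":0,"z":0,"ax":0,"ay":0,"az":0,"claw":4.5},{"x":0,"y":0,"z":0,"ax":0,"ay":0,"az":0,"claw":4.5},{"x":0,"y":0,"z":0,"ax":0,"ay":0,"az":0,"claw":4.5},{"x":0,"y":0,"z":-1,"ax":0,"ay":0,"az":0,"claw":4.5},{"x":0,"y":0,"z":-2.5,"ax":0,"ay":0,"az":0,"claw":4.5},{"x":0,"y":0,"z":-3,"ax":0,"ay":0,"az":0,"claw":4.5},{"x":0,"y":0,"z":-3,"ax":0,"ay":0,"az":0,"claw":4.5}]}' 40
python3 -m pendant '{"motion":[{"x":2,"y":0,"z":-3,"ax":0,"ay":0,"az":0,"claw":4.5},{"x":3,"y":0,"z":-2,"ax":0,"ay":0,"az":0,"claw":4.5},{"x":3,"y":0,"z":-2,"ax":0,"ay":0,"az":0,"claw":4.5},{"x":0,"y":-3,"z":-2,"ax":0,"ay":0,"az":0,"claw":4.5},{"x":0,"y":-3,"z":-2,"ax":0,"ay":0,"az":0,"claw":4.5},{"x":0,"y":-3,"z":0,"ax":0,"ay":0,"az":0,"claw":4.5},{"x":0,"y":-3,"z":0,"ax":0,"ay":0,"az":0,"claw":4.5},{"x":0,"y":-3,"z":0,"ax":0,"ay":0,"az":0,"claw":4.5}]}' 40
python3 g.py pics/w6.png
python3 - <<'E'
from h import *
for n in ("top","scene"):
    p,d=camera(n); cv2.imwrite(f"pics/{n}2.png",p[:,:,::-1]); np.save(f"pics/{n}2.npy",d)
a=cv2.imread("pics/top2.png")[150:285,210:360]; b=cv2.imread("pics/scene2.png")[170:305,265:415]
cv2.imwrite("pics/crop3.png",cv2.resize(np.hstack([a,b]),None,fx=2.6,fy=2.6,interpolation=cv2.INTER_CUBIC))
E
```

```text
t: 18.77
tool_pos: [0.5506, -0.0409, 0.2215]
ee_rot: [0.643, 0.587, 0.363, -0.332]
force: [1.1, 1.0, 0.1]
finger_gap: 0.527
grasp_force: 0.0
t: 19.43
tool_pos: [0.3951, -0.0792, 0.3462]
ee_rot: [0.643, 0.587, 0.364, -0.331]
force: [0.0, -1.6, 0.5]
finger_gap: 0.528
grasp_force: 0.0
tcp [[-149.3  -32.6  346.2]] F [ 0.  -1.6  0.5] gap 0.5277354328314277 axes in cradle [[-0.003, 1.0, -0.004], [0.516, 0.005, 0.857], [0.857, 0.001, -0.516]] [-0.77  0.24  1.85  0.75  1.78 -0.81]
grip n 515 pct2/50/98 [[-10.3, 89.4, 152.9], [-7.1, 96.2, 188.2], [1.6, 109.5, 204.8]] px [437. 232.]
```

View pics/crop3.png

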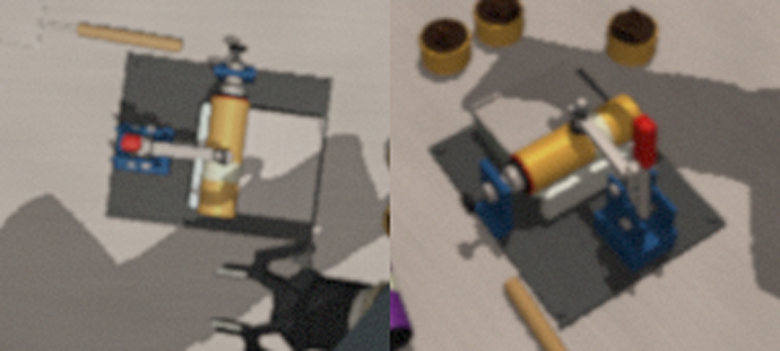

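The crop shows the handle upright and locked (red at top pixel about (260,205)) and the arm down on the tube. The red end is against the stop head, the tins and spatula look undisturbed, and the gripper is clear.

```bash
python3 -c "
from workcell import *
print(close_job())"
```

```text
the job is handed in; nothing more can be done
None
```

I rolled the tube up the deck and eased it into the vee, pushed it onto the stop (about 15 N at the wrist) and locked the toggle clamp over it. The last pictures show it holding with the robot clear; the job is handed in at about 20 s, and no verdict came back.

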